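# Clamp a drill core in the V-block holder

### The job

Take the sandstone core from the wooden rest, lay it gently in both Vs of the holder and slide it, orange end first, up to the brass stop until it just touches. Then swing the clamp strap over it and press the strap down, no harder than it needs, until the red catch has snapped over its end and holds it. The stone is brittle, so never drop, knock or force it against the Vs or the stop, and leave the other things where they are.

Things in the scene. Friction and masses are not known exactly. Their poses are not given: they have to be found in the camera images.
- sandstone: The core to clamp: tan sandstone drill core with brown bands, a cylinder 34 mm in diameter and 160 mm long, 270 to 430 g. Origin at its centre; its y axis runs along the cylinder towards the end with the orange band (its x and z axes may have rolled).
- orange_end (a point): Centre of the flat end face of the sandstone core next to the 10 mm wide orange band, 80 mm along +y from the core's origin.
- holder: V-block holder, fixed: aluminium base plate 128 x 190 x 10 mm (y -70 to 120) with two dark steel 90 degree Vs, 48 mm high, in line along y, mouths 44 mm wide. Origin on the table under the V axis, z up. Plain V: y -60 to -40 mm, 80 mm wide; clamp V: y 48 to 72 mm, 104 mm wide; free room for fingers between. Red catch at x 45 to 70 mm of the clamp V, up to 100 mm high.
- vees: The two dark steel Vs of the holder. Origin on their common axis, 50 mm above the holder's origin, axes as the holder's. A core seated in both Vs has its own axis on this line (x = 0, z = 50 mm of the holder, parallel to y).
- stop: Brass end stop; origin in the middle of its flat face, 16 mm in diameter, on the axis of the Vs, facing -y of the holder; axes as the holder's. It is a locked screw, set somewhere between y = 78 and 90 mm of the holder, in a post at y = 99 to 113 mm, 82 mm high.
- strap (a joint): Angle of the steel clamp strap, rad: 0 closed (level across the core), 1.57 upright, up to 1.95 open, leaning to -x of the holder; starts at 1.5 to 1.85. Its stiff hinge (0.07 N m) keeps it where it is left. 96 mm long from the hinge, 24 mm wide, 6 mm thick; a sprung rubber pad below it, 46 mm from the hinge, is squeezed 3 mm by the core (about 9 N). Let go when latched, it rests at about 0.006.
- strap_press (a point): Middle of the ribbed thumb area on the strap's outer face (upper when closed), 66 mm from the hinge; closed it is at x 20, y 60, z 79 mm of the holder, clear of the catch. Closing it by pressing here takes up to some 9 to 13 N. For the catch to snap over, press about 1 mm below the closed level (strap near -0.015); hard end at -0.035 rad.
- strap_hinge (a point): Point on the strap's hinge axis, at the middle of the strap's width: x = -46, y = 60, z = 76 mm of the holder. The axis is parallel to the holder's y axis. Its lugs stand 85 mm high, y 42 to 78 mm.
- catch (a joint): Angle of the red spring catch at the +x side of the clamp V, rad: 0 is at rest with its nose reaching over the strap's end; the strap's end pushes it outward to about 0.10 rad in passing, and only when the strap is deep enough does it spring back to 0 over the strap. If it still reads about 0.1, the strap is not latched.
- core_rest: Wooden rest, fixed, 180 x 130 mm, with two places for cores parallel to its y axis, at x = -50 and +50 mm. Origin on the table under its middle. Notched bars up to 26 mm high at y = -58 to -42 and 42 to 58 mm; between them the floor is 8 mm thick and there is room for fingers. A core in it has its axis 36 mm above the table and its orange end to +y.
- basalt: Bystander: dark grey drill core, 34 mm in diameter, 160 mm long, in the other place of the rest. Origin at its centre.
- jar: Bystander: pale clear jar with a green lid, 84 mm in diameter, 115 mm high, standing beyond the work. Origin at the centre of its underside.
- glue_bottle: Bystander: white bottle with red cap, 48 mm in diameter, 120 mm high. Origin at the centre of its underside.
- brush: Bystander: small brush, 170 mm long, lying on the table between the robot and the work. Origin near its middle.
Things that resemble listed ones, but are neither listed nor needed, are in the scene too. What is shaped like the sandstone but blue, purple or turquoise is not meant.

How it is judged:
By the outcome, as a careful person would: the job done as asked, in the order asked, and still so for the second after the job is handed in, with the robot touching nothing.
It also fails if it takes over 72 s, if anything falls off the work surface, if the arm or the gripper's body presses on something with over 40 N, if the wrist force passes 120 N, or if a joint passes its speed limit or range.

### The arm

A 6-joint arm with a two-finger parallel gripper is mounted at the origin on the work surface. World frame = base frame: x ahead of the robot, y to its left, z up, the work surface at z = 0. Lengths are in m, angles in degrees, forces in N, time in s.
With the tool pointing down it reaches from about 0.35 to 0.975 m from the base axis. Payload 17.4 kg.
Tool frame: the origin (TCP) lies at the very end of the fingers, on their centre line; the grasp point (between the pads) lies 19 mm behind it; z points along the fingers, y is the line along which they close (so a half turn about z gives the same grasp; the last joint's range is limited). The gripper opens to 85 mm and grips with 20 to 120 N. Pads are 22 mm wide; open, the fingers measure 114 mm over their backs; the gripper's body (76 mm by 85 mm) begins 54 mm behind the grasp point. The pads swing forward as they close: fully open they stand 13 mm farther back than shut.
Start: joints at [-75.905, 6.646, 82.598, -0, 90.757, -2.166], TCP at [0.189, -0.648, 0.231] pointing down, gripper open.
Joint ranges: [-162.19, 162.19], [-47.58, 125.68], [4.15, 143.07], [-65.23, 245.23], [0.69, 171.88], [-170.13, 170.13]. Speed limits (degrees/s): [108.29, 108.29, 127.2, 180, 180, 180].

### API

Orientations are given as a 3x3 rotation matrix whose columns are the frame's x, y, z axes.
In Python, from bench import telemetry, vision, finish_job gives the robot as it stands.
- The arm moves only by the tool play_rows, never from a script. Its arguments are lists of equal length, an entry for each row: "translation": the shift along the tool's x, y, z in m, a list of three; "turn": the turn, a rotation vector about the tool's x, y, z in degrees, a list of three; "fingers": the closure, from -1 (fully open) to 1 (shut), so that 0 is half open. A call has 1 to 20 rows; each row shifts and turns the commanded pose from where the row before left it, along the tool's axes as they then stand; what a row does not reach is not made up. A row lasts 1/8 s, in which the tool goes at most 62.5 mm and 10.7 degrees, less where a joint would pass 70% of its speed; a pose out of reach is approached as far as the arm can. A call with a gripper value outside its range is refused whole. The fingers move at their own pace and stop on an object; "grip_force" is the grip in N (left out, the last holds). Time passes only in rows, so rows that do not move let the fingers close. It gives the time, the measured TCP pose, the force, the opening and the grip force at its end, in the units of the state.
- telemetry.get_obs(): the state, without advancing time (a new reading comes with each control period).
- vision.capture(name): name is "scene" or "side" or "wrist"; returns the picture (480x640x3 uint8, red, green, blue); there is no depth.
- vision.camera_model(name): a dict with "camera_matrix" (3x3 intrinsics, pixels), "world_from_camera" (4x4, takes a point from camera to world coordinates); the wrist camera has in their place "hand_eye" (4x4, takes a point from camera to tool coordinates, whose origin is the TCP and whose axes are the flange's). Camera axes: x right, y down, z forward; pixel columns grow to the right and rows downward; lengths in m; the calibration is good to about 2 mm. A picture is of the moment at which its call begins: read the wrist's pose just before it. camera_model takes no time and is no camera call.
- finish_job(): hands the job in; it is judged then, once.
The state is a dict: "clock": time; "joint_positions": joint angles; "joint_vel": joint speeds; "joint_torque": joint torques, N m; "tool_pos": TCP position; "eef_rot": TCP orientation; "wrist_force": force on the tool from outside, world axes, zero at the start; "torque": the same for the moment, N m; "finger_gap": finger opening in m; "grasp_force": force on a finger pad.
Only numpy, scipy, OpenCV 4.12 (cv2) and the standard library are available. Lean on these libraries where they do the work, as an engineer would, in place of code of your own. Each camera call takes 0.05 s, during which the arm holds its last target. There are 200 camera calls.

## Working session

There is one attempt and no reset: what is moved stays moved. The work goes in short steps, Python scripts to look and compute and a tool call to move; the robot and the scene stay as the last step left them, time stands still between calls to the robot, and variables do not carry over. Pictures are saved under pics/ and viewed, at most 10 in all, crops included, and the job is handed in when it is done.

Besides the shell and the picture viewer there is one more tool, called after "Request:" as name(argument=value, ...), one argument or row to a line, values as JSON. play_rows: Moves the arm, as the interface text tells. Its arguments: {"type":"object","properties":{"translation":{"type":"array","items":{"type":"array","items":{"type":"number"}}},"turn":{"type":"array","items":{"type":"array","items":{"type":"number"}}},"fingers":{"type":"array","items":{"type":"number"}},"grip_force":{"type":"number"}},"required":["translation","turn","fingers"]}

```bash
mkdir -p pics; cat > h.py <<'E'
import numpy as np, cv2
from bench import telemetry, vision, finish_job
def cap(n,f=None):
    o=telemetry.get_obs(); im=vision.capture(n)
    if f: cv2.imwrite('pics/'+f,im[:,:,::-1])
    return o,im
def cam(n,o=None):
    m=vision.camera_model(n); K=np.array(m['camera_matrix'])
    if n=='wrist':
        T=np.eye(4);T[:3,:3]=np.array(o['eef_rot']);T[:3,3]=o['tool_pos'];W=T@np.array(m['hand_eye'])
    else: W=np.array(m['world_from_camera'])
    return K,W
def ray(K,W,uv):
    d=W[:3,:3]@np.linalg.solve(K,[uv[0],uv[1],1.]); return W[:3,3],d/np.linalg.norm(d)
def onz(K,W,uv,z):
    c,d=ray(K,W,uv); return c+d*(z-c[2])/d[2]
def proj(K,W,p):
    q=W[:3,:3].T@(np.asarray(p)-W[:3,3]); q=K@q; return q[:2]/q[2]
def tri(a,b):
    A=np.zeros((3,3));v=np.zeros(3)
    for c,d in (a,b):
        M=np.eye(3)-np.outer(d,d);A+=M;v+=M@c
    p=np.linalg.solve(A,v);return p,[np.linalg.norm(np.cross(p-c,d)) for c,d in (a,b)]
E
python3 - <<'E'
from h import *
np.set_printoptions(precision=4,suppress=True)
a=[cap(n,n+'0.png')[1] for n in('scene','side')]
for n in('scene','side'): print(n,*cam(n))
o=telemetry.get_obs();print({k:np.round(v,3).tolist() for k,v in o.items()})
print(vision.camera_model('wrist'))
E
```

```text
scene [[555.0119   0.     318.8123]
 [  0.     555.0119 232.087 ]
 [  0.       0.       1.    ]] [[ 0.2079  0.6672 -0.7153  1.4625]
 [ 0.9781 -0.148   0.1463 -0.2687]
 [-0.0082 -0.73   -0.6834  0.9925]
 [ 0.      0.      0.      1.    ]]
side [[575.2882   0.     315.3214]
 [  0.     575.2882 246.7784]
 [  0.       0.       1.    ]] [[-0.8438 -0.2578  0.4707 -0.0033]
 [-0.5364  0.4332 -0.7243  0.7225]
 [-0.0172 -0.8636 -0.5038  0.6728]
 [ 0.      0.      0.      1.    ]]
{'clock': 0.1, 'joint_positions': [-75.905, 6.672, 82.63, -0.002, 90.756, -2.165], 'joint_vel': [-0.033, -0.114, -0.125, -0.039, 0.013, -0.051], 'joint_torque': [0.002, -73.367, -63.379, 0.0, 0.005, -0.0], 'tool_pos': [0.189, -0.648, 0.231], 'eef_rot': [[0.96, 0.28, -0.0], [0.28, -0.96, 0.001], [-0.0, -0.001, -1.0]], 'wrist_force': [-0.207, -0.469, -0.042], 'torque': [0.043, -0.04, -0.031], 'grasp_force': 0.0, 'finger_gap': 0.085}
{'camera_matrix': array([[353.6328,   0.    , 330.4313],
       [  0.    , 353.6328, 235.0833],
       [  0.    ,   0.    ,   1.    ]]), 'hand_eye': array([[ 0.0013, -0.9591, -0.283 ,  0.0712],
       [ 1.    ,  0.001 ,  0.0011, -0.0005],
       [-0.0008, -0.283 ,  0.9591, -0.1427],
       [ 0.    ,  0.    ,  0.    ,  1.    ]])}
```

View pics/scene0.png

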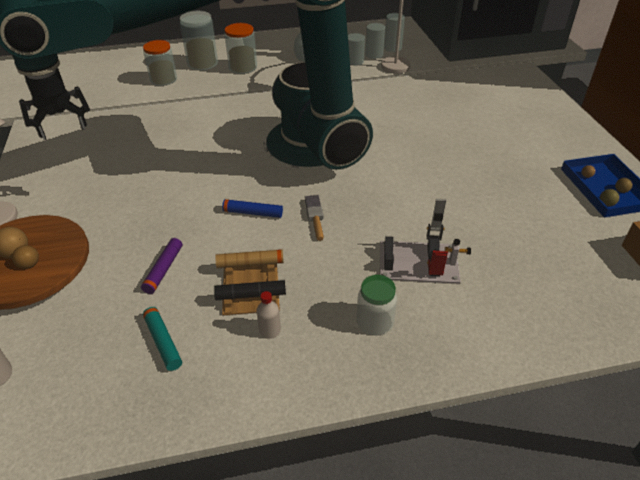

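View pics/side0.png

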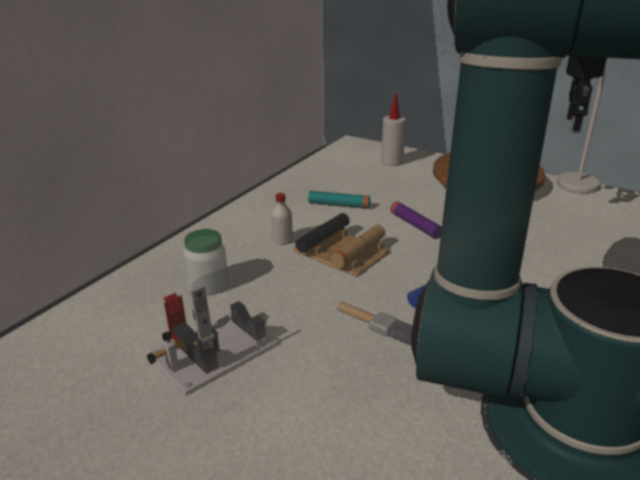

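The scene shows a tan core at (250,258), its orange end at (280,256), in the rest beside the dark basalt at (250,289). The holder is at (425,258), with the strap upright at (437,215), the red catch at (437,262) and the stop at (462,250). The look-alike cores are blue (253,209), purple (162,265) and turquoise (162,338). Only the tan banded one in the rest fits the sandstone, and I'll confirm that in a crop.

```bash
python3 - <<'E'
from h import *
np.set_printoptions(precision=4,suppress=True)
im=cv2.imread('pics/scene0.png');sd=cv2.imread('pics/side0.png')
c=np.hstack([cv2.resize(im[190:320,205:295],None,fx=4,fy=4,interpolation=3),cv2.resize(im[190:320,375:480],None,fx=4,fy=4,interpolation=3)])
cv2.imwrite('pics/crop1.png',c)
K,W=cam('scene')
hsv=cv2.cvtColor(im,cv2.COLOR_BGR2HSV)
for nm,lo,hi,box in(('tan',(8,80,90),(25,255,255),(205,240,295,275)),('orange',(3,170,120),(13,255,255),(260,240,295,275))):
    m=cv2.inRange(hsv,lo,hi);k=np.zeros_like(m);x0,y0,x1,y1=box;k[y0:y1,x0:x1]=m[y0:y1,x0:x1]
    ys,xs=np.nonzero(k);print(nm,len(xs),xs.min(),xs.max(),ys.min(),ys.max(),xs.mean(),ys.mean(),onz(K,W,(xs.mean(),ys.mean()),.04))
for uv in((217,259),(284,256)): print(uv,onz(K,W,uv,.040))
print('holder',[onz(K,W,uv,z) for uv,z in(((381,276),.01),((460,281),.01),((439,206),.16),((461,251),.06))])
E
```

```text
tan 1055 215 283 249 274 249.65592417061612 260.59810426540287 [ 0.5271 -0.2465  0.04  ]
orange 37 277 281 250 258 278.56756756756755 254.1081081081081 [ 0.5205 -0.1757  0.04  ]
(217, 259) [ 0.5049 -0.3223  0.04  ]
(284, 256) [ 0.5296 -0.164   0.04  ]
holder [array([0.6161, 0.0546, 0.01  ]), array([0.6715, 0.2319, 0.01  ]), array([0.565 , 0.1982, 0.16  ]), array([0.6233, 0.2456, 0.06  ])]
```

View pics/crop1.png

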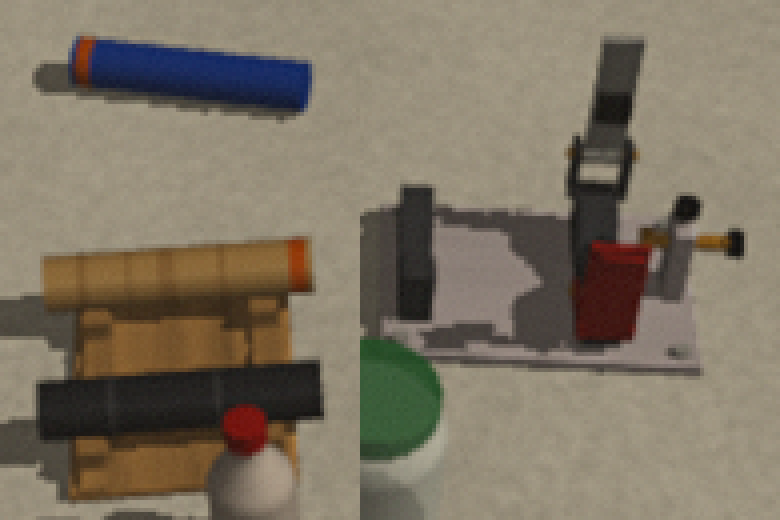

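The crop confirms it: the tan banded core, orange end to the right, sits next to the basalt. Going over it for a close look.

Request:
play_rows(
  translation=[
    [0.0427,-0.0285,0.003],
    [0.0427,-0.0285,0.003],
    [0.0427,-0.0285,0.003],
    [0.0427,-0.0285,0.003],
    [0.0427,-0.0285,0.003],
    [0.0427,-0.0285,0.003],
    [0.0427,-0.0285,0.003],
    [0.0427,-0.0285,0.003],
    [0.0427,-0.0285,0.003],
    [0.0427,-0.0285,0.003],
    [0,0,0],
    [0,0,0],
    [0,0,0],
    [0,0,0],
    [0,0,0],
    [0,0,0],
    [0,0,0],
    [0,0,0],
  ],
  turn=[
    [0,0,0],
    [0,0,0],
    [0,0,0],
    [0,0,0],
    [0,0,0],
    [0,0,0],
    [0,0,0],
    [0,0,0],
    [0,0,0],
    [0,0,0],
    [0,0,-9.25],
    [0,0,-9.25],
    [0,0,-9.25],
    [0,0,-9.25],
    [0,0,-9.25],
    [0,0,-9.25],
    [0,0,-9.25],
    [0,0,0],
  ],
  fingers=[-1,-1,-1,-1,-1,-1,-1,-1,-1,-1,-1,-1,-1,-1,-1,-1,-1,-1],
  grip_force=40,
)

```text
clock: 2.35
tool_pos: [0.519, -0.2548, 0.201]
eef_rot: [[0.157, 0.988, -0.0], [0.988, -0.157, 0.0], [0.0, -0.0, -1.0]]
wrist_force: [0.5, -0.2, 0.3]
finger_gap: 0.0854
grasp_force: 0.0
```

```bash
cat > core.py <<'E'
from h import *
np.set_printoptions(precision=4,suppress=True)
import sys
o,im=cap('wrist',sys.argv[1]); K,W=cam('wrist',o)
hsv=cv2.cvtColor(im,cv2.COLOR_RGB2HSV)
print(o['tool_pos'],o['clock'],np.degrees(np.arctan2(o['eef_rot'][1][0],o['eef_rot'][0][0])))
for nm,lo,hi in(('orange',(2,190,90),(12,255,255)),('tan',(10,70,60),(24,220,255))):
    m=cv2.morphologyEx(cv2.inRange(hsv,lo,hi),cv2.MORPH_OPEN,np.ones((3,3)))
    for c in sorted(cv2.findContours(m,0,2)[0],key=cv2.contourArea)[::-1][:4]:
        if cv2.contourArea(c)<60: continue
        r=cv2.minAreaRect(c); print(nm,cv2.contourArea(c),np.round(r[0],1),np.round(r[1],1),round(r[2],1),onz(K,W,r[0],.036),[onz(K,W,p,.036)[:2] for p in cv2.boxPoints(r)])
E
python3 core.py w1.png
```

```text
[ 0.519  -0.2548  0.201 ] 2.35 80.95794106518667
orange 441.0 [319.  122.7] [12.5 38.6] 87.1 [ 0.521  -0.1758  0.036 ] [array([ 0.5057, -0.1692]), array([ 0.5374, -0.1727]), array([ 0.5364, -0.1825]), array([ 0.5045, -0.179 ])]
orange 241.0 [ 94.4 281. ] [33.5 10.2] 3.8 [ 0.2881 -0.2833  0.036 ] [array([ 0.2707, -0.2847]), array([ 0.2751, -0.2749]), array([ 0.3053, -0.2819]), array([ 0.3012, -0.2918])]
tan 19432.0 [345.7 204.9] [140.7 187.4] 1.6 [ 0.5329 -0.248   0.036 ] [array([ 0.4511, -0.3254]), array([ 0.4894, -0.1603]), array([ 0.6032, -0.1813]), array([ 0.5836, -0.3505])]
tan 1586.0 [464.6 193.1] [ 15.3 134.9] 3.3 [ 0.6373 -0.2537  0.036 ] [array([ 0.6237, -0.3148]), array([ 0.6371, -0.1963]), array([ 0.6496, -0.1989]), array([ 0.6376, -0.3178])]
tan 1031.5 [168.   7.] [ 14. 104.] 90.0 [ 0.4212 -0.075   0.036 ] [array([ 0.3835, -0.0643]), array([ 0.4615, -0.0766]), array([ 0.4592, -0.0857]), array([ 0.3805, -0.0733])]
```

View pics/w1.png

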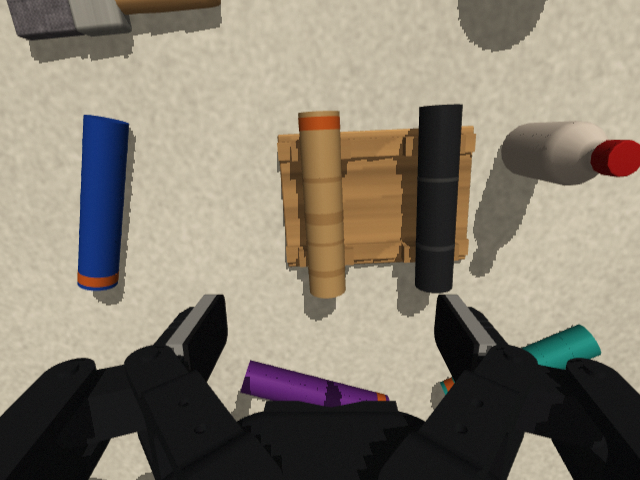

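The wrist view shows the sandstone from its orange end (319,112) to its plain end (328,297), with the basalt to the right (437,200). The fingers straddle the lower part of the image.

```bash
python3 - <<'E'
from h import *
np.set_printoptions(precision=4,suppress=True)
o=telemetry.get_obs();K,W=cam('wrist',o);print(W[:3,3])
f=lambda u,v,z=.036:onz(K,W,(u,v),z)
hsv=cv2.cvtColor(cv2.imread('pics/w1.png'),cv2.COLOR_BGR2HSV)
# core edge rows: strongest horizontal gradient near guesses
g=cv2.GaussianBlur(cv2.imread('pics/w1.png'),(3,3),0).astype(float)
for v in(140,170,200,240,270,285): print(v,[int(a) for a in np.abs(g[v,290:352:1,0][1:]-g[v,290:352,0][:-1]).argsort()[::-1][:5]+290])
for a in((319,112),(319.5,122),(328,297)): print(a,f(*a),f(*a,.05))
E
```

```text
[ 0.5298 -0.1836  0.3438]
140 [295, 296, 340, 338, 337]
170 [346, 340, 339, 290, 345]
200 [297, 296, 298, 342, 305]
240 [299, 343, 344, 298, 300]
270 [348, 347, 307, 296, 344]
285 [345, 302, 344, 303, 301]
(319, 112) [ 0.5227 -0.1676  0.036 ] [ 0.523  -0.1683  0.05  ]
(319.5, 122) [ 0.5218 -0.1754  0.036 ] [ 0.5221 -0.1758  0.05  ]
(328, 297) [ 0.5031 -0.334   0.036 ] [ 0.5043 -0.3271  0.05  ]
```

Request:
play_rows(
  translation=[
    [-0.0052,-0.0059,0],
    [0,0,0.04],
    [0,0,0.04],
    [0,0,0.04],
    [0,0,0.03],
    [0,0,0.02],
    [0,0,0.013],
    [0,0,0],
    [0,0,0],
    [0,0,0],
    [0,0,0],
    [0,0,0],
    [0,0,0],
    [0,0,0],
  ],
  turn=[
    [0,0,-2.3],
    [0,0,0],
    [0,0,0],
    [0,0,0],
    [0,0,0],
    [0,0,0],
    [0,0,0],
    [0,0,0],
    [0,0,0],
    [0,0,0],
    [0,0,0],
    [0,0,0],
    [0,0,0],
    [0,0,0],
  ],
  fingers=[-1,-1,-1,-1,-1,-1,-1,-1,-0.5,0,0.05,0.1,0.15,0.18],
  grip_force=30,
)

```text
clock: 4.15
tool_pos: [0.5125, -0.2591, 0.0183]
eef_rot: [[0.116, 0.993, -0.0], [0.993, -0.116, 0.0], [0.0, -0.0, -1.0]]
wrist_force: [0.2, 0.2, 0.2]
finger_gap: 0.035
grasp_force: 0.0
```

Request:
play_rows(
  translation=[
    [0,0,0],
    [0,0,0],
    [0,0,0],
    [0,0,0],
    [0,0,0],
  ],
  turn=[
    [0,0,0],
    [0,0,0],
    [0,0,0],
    [0,0,0],
    [0,0,0],
  ],
  fingers=[0.22,0.26,0.3,0.3,0.3],
  grip_force=40,
)

```text
clock: 4.78
tool_pos: [0.5122, -0.259, 0.0184]
eef_rot: [[0.116, 0.993, -0.001], [0.993, -0.116, 0.0], [0.0, -0.001, -1.0]]
wrist_force: [-5.7, 1.2, 4.7]
finger_gap: 0.0328
grasp_force: 39.3
```

Request:
play_rows(
  translation=[
    [0,0,-0.005],
    [0,0,-0.015],
    [0,0,-0.03],
    [0,0,-0.04],
    [0,0,-0.05],
    [0,0,-0.05],
    [0.01,-0.002,-0.04],
    [0.03,-0.008,0],
    [0.0375,-0.01,0],
    [0.0375,-0.01,0],
    [0.0375,-0.01,0],
    [0.0375,-0.01,0],
    [0.0375,-0.01,0],
    [0.0375,-0.01,0],
    [0.0375,-0.01,0],
    [0.0375,-0.01,0],
    [0.025,-0.007,0],
    [0.01,-0.003,0],
    [0,0,0],
    [0,0,0],
  ],
  turn=[
    [0,0,0],
    [0,0,0],
    [0,0,0],
    [0,0,0],
    [0,0,0],
    [0,0,0],
    [0,0,0],
    [0,0,0],
    [0,0,0],
    [0,0,0],
    [0,0,0],
    [0,0,0],
    [0,0,0],
    [0,0,0],
    [0,0,0],
    [0,0,0],
    [0,0,2.5],
    [0,0,4],
    [0,0,4],
    [0,0,0],
  ],
  fingers=[0.3,0.3,0.3,0.3,0.3,0.3,0.3,0.3,0.3,0.3,0.3,0.3,0.3,0.3,0.3,0.3,0.3,0.3,0.3,0.3],
)

```text
clock: 7.28
tool_pos: [0.4571, 0.1253, 0.2491]
eef_rot: [[0.295, 0.956, 0.001], [0.956, -0.295, 0.0], [0.0, 0.001, -1.0]]
wrist_force: [0.2, 0.4, -3.4]
finger_gap: 0.0327
grasp_force: 40.4
```

```bash
python3 core.py w2.png
```

```text
[0.4571 0.1253 0.2491] 7.275 72.85449229756605
orange 3599.5 [329.6  89.2] [ 38.7 103.1] 89.4 [0.4878 0.23   0.036 ] [array([0.447 , 0.2594]), array([0.5381, 0.2323]), array([0.5299, 0.1997]), array([0.4361, 0.2275])]
tan 30730.5 [329.5 230.5] [353. 105.] 90.0 [0.4474 0.0988 0.036 ] [array([0.4508, 0.2725]), array([0.5423, 0.2444]), array([ 0.4427, -0.1347]), array([ 0.3198, -0.0968])]
tan 1018.0 [466.1 444.1] [90.7 19.6] 48.9 [ 0.5303 -0.2217  0.036 ] [array([ 0.4946, -0.1655]), array([ 0.5161, -0.1518]), array([ 0.5682, -0.2812]), array([ 0.5459, -0.2976])]
tan 241.5 [459.5  10.9] [12.5 22.6] 4.1 [0.6166 0.2577 0.036 ] [array([0.6089, 0.2512]), array([0.6138, 0.268 ]), array([0.6241, 0.2642]), array([0.6194, 0.2473])]
tan 141.0 [498.1 401.3] [22.1  9. ] 40.6 [ 0.58  -0.168  0.036] [array([ 0.5678, -0.1584]), array([ 0.5763, -0.1507]), array([ 0.5924, -0.1777]), array([ 0.5839, -0.1857])]
```

View pics/w2.png

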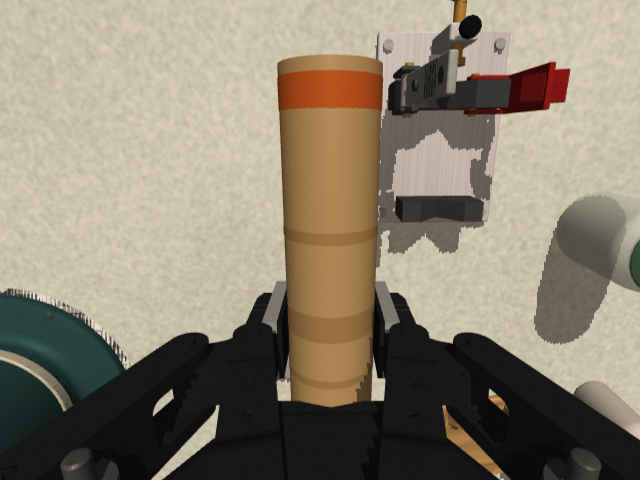

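Core held centred, its orange end at (330,62). The holder is in view: base plate corners about (378,32), (508,32) and (490,222), plain V at (440,208), strap upright at (430,85), red catch at (540,90), brass stop at (462,15). All are near the expected places.

```bash
python3 - <<'E'
from h import *
np.set_printoptions(precision=4,suppress=True)
o=telemetry.get_obs();K,W=cam('wrist',o);print(W[:3,3])
im=cv2.imread('pics/w2.png')
cv2.imwrite('pics/w2c.png',cv2.resize(im[0:240,368:588],None,fx=3.3,fy=2.5,interpolation=2) if 0 else cv2.resize(im[0:235,370:580],None,fx=2.55,fy=2.55,interpolation=2))
P={}
for n,uv in dict(tl=(378,32),tr=(508.5,32),br=(489.5,222)).items():
    P[n]=onz(K,W,uv,.01);print(n,P[n])
a=P['tr']-P['br'];b=P['tr']-P['tl'];print(np.linalg.norm(a),np.degrees(np.arctan2(a[1],a[0])),np.linalg.norm(b),np.degrees(np.arctan2(b[1],b[0])))
E
```

```text
[0.4775 0.194  0.3917]
tl [0.5481 0.2677 0.01  ]
tr [0.6682 0.2309 0.01  ]
br [0.6184 0.0489 0.01  ]
0.18868277817433998 74.71171984823792 0.12560299177856446 -17.019963169733668
```

View pics/w2c.png

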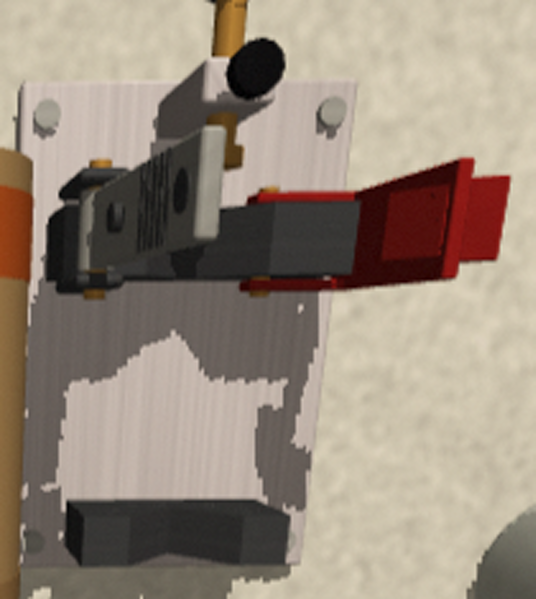

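```bash
cat > hold.py <<'E'
from h import *
np.set_printoptions(precision=4,suppress=True)
E
python3 - <<'E'
from hold import *
o=telemetry.get_obs();K,W=cam('wrist',o)
q=lambda x,y,z:onz(K,W,(370+x/2.55,y/2.55),z)
C={(-64,120):q(21,82,.01),(64,120):q(356,84,.01),(64,-70):q(298,565,.01),(-64,-70):q(21,565,.01)}
src=[];dst=[]
for k,v in C.items(): src.append(np.array(k)/1e3);dst.append(v[:2]);print(k,v)
h1,h2=q(101,160,.076),q(94,294,.076);print('hinge',h1,h2,np.linalg.norm(h1-h2))
src.append(np.array([-.046,.06]));dst.append((h1+h2)[:2]/2)
def fit(s,d):
    s=np.array(s);d=np.array(d);a=s-s.mean(0);b=d-d.mean(0)
    t=np.arctan2((a[:,0]*b[:,1]-a[:,1]*b[:,0]).sum(),(a*b).sum())
    R=np.array([[np.cos(t),-np.sin(t)],[np.sin(t),np.cos(t)]]);o=d.mean(0)-R@s.mean(0)
    return t,R,o,(s@R.T+o-d)*1e3
for n in(3,4,5):
    t,R,og,res=fit(src[:n],dst[:n]);print(n,np.degrees(t),og);print(res)
s=q(232,165,.05);print('stop',s,R.T@(s[:2]-og))
for p in((80,565),(290,540),(67,500),(275,502)): print(p,R.T@(q(*p,.048)[:2]-og),R.T@(q(*p,.01)[:2]-og))
# held core
c=lambda u,v:R.T@(onz(K,W,(u,v),o['tool_pos'][2]+.019)[:2]-og)
print('tcp',R.T@(np.array(o['tool_pos'][:2])-og)); print('core',c(278.5,90),c(382,90),c(288,350),c(374,350), 'end',c(330,62))
E
```

```text
(-64, 120) [0.5483 0.2675 0.01  ]
(64, 120) [0.6691 0.2298 0.01  ]
(64, -70) [0.6157 0.0503 0.01  ]
(-64, -70) [0.5001 0.0857 0.01  ]
hinge [0.5548 0.2258 0.076 ] [0.5431 0.187  0.076 ] 0.04053323898637028
3 -16.756794495949173 [0.5743 0.1344]
[[-0.6968  0.2769]
 [ 1.0541  1.0602]
 [-0.3574 -1.3371]]
4 -16.151561356600304 [0.5764 0.1343]
[[-0.0207 -0.1242]
 [ 2.1132  1.9558]
 [ 2.6265 -1.0099]
 [-4.7189 -0.8217]]
5 -16.204414514609965 [0.5763 0.1346]
[[ 0.0882  0.242 ]
 [ 2.1892  2.2086]
 [ 2.5342 -0.7083]
 [-4.7783 -0.4067]
 [-0.0332 -1.3357]]
stop [0.6041 0.2137 0.05  ] [0.0046 0.0836]
(80, 565) [-0.0415 -0.0589] [-0.0338 -0.0686]
(290, 540) [ 0.0399 -0.05  ] [ 0.0567 -0.0588]
(67, 500) [-0.0476 -0.033 ] [-0.0405 -0.0399]
(275, 502) [ 0.0325 -0.0349] [ 0.0485 -0.0421]
tcp [-0.1118 -0.0424]
core [-0.1282  0.0424] [-0.0945  0.0419] [-0.1298 -0.0551] [-0.0951 -0.0557] end [-0.1113  0.0504]
```

Request:
play_rows(
  translation=[
    [0,0.02,0],
    [0,0.04,0],
    [0,0.05,0],
    [0,0.05,0],
    [0,0.04,0],
    [0,0.02,0],
    [0,0,0],
    [0,0,0],
  ],
  turn=[
    [0,0,0],
    [0,0,0],
    [0,0,0],
    [0,0,0],
    [0,0,0],
    [0,0,0],
    [0,0,0],
    [0,0,0],
  ],
  fingers=[0.3,0.3,0.3,0.3,0.3,0.3,0.3,0.3],
)

```text
clock: 8.32
tool_pos: [0.667, 0.0601, 0.2484]
eef_rot: [[0.295, 0.956, -0.0], [0.956, -0.295, 0.0], [0.0, -0.0, -1.0]]
wrist_force: [-0.4, -0.1, -4.1]
finger_gap: 0.0327
grasp_force: 40.8
```

```bash
python3 - <<'E'
from hold import *
o,im=cap('wrist','w3.png');print(o['tool_pos'],o['eef_rot'])
cv2.imwrite('pics/w3c.png',cv2.resize(im[0:260,80:300,::-1],None,fx=2.3,fy=2.3,interpolation=2))
E
```

```text
[0.667  0.0601 0.2484] [[ 0.2949  0.9555 -0.0002]
 [ 0.9555 -0.2949  0.0001]
 [ 0.     -0.0002 -1.    ]]
```

View pics/w3c.png

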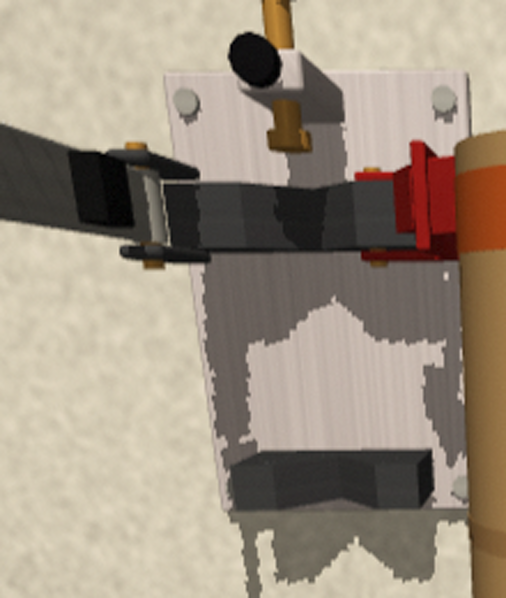

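The view from the other side shows plate corners (164,72), (468,74) and (225,511) in the crop, hinge pins at (135,148) and (153,264), and the stop flange at (289,150). The strap stands open to the left. Fitting both views together.

```bash
python3 - <<'E'
from hold import *
from scipy.optimize import least_squares
m=vision.camera_model('wrist');K=np.array(m['camera_matrix']);HE=np.array(m['hand_eye'])
def WW(p,R):
    T=np.eye(4);T[:3,:3]=R;T[:3,3]=p;return T@HE
W2=WW([.4571,.1253,.2491],[[.295,.956,.001],[.956,-.295,0],[0,.001,-1]])
W3=WW([.667,.0601,.2484],[[.2949,.9555,-.0002],[.9555,-.2949,.0001],[0,-.0002,-1]])
a=lambda x,y:(370+x/2.55,y/2.55); b=lambda x,y:(80+x/2.3,y/2.3)
L=[(W2,a(21,82),(-64,120,10)),(W2,a(356,84),(64,120,10)),(W2,a(298,565),(64,-70,10)),
(W3,b(164,72),(-64,120,10)),(W3,b(468,74),(64,120,10)),(W3,b(225,511),(-64,-70,10))]
H=[(W2,a(97.5,227),(-46,60,76)),(W3,b(144,206),(-46,60,76))]
def f(v,L):
    c,s=np.cos(v[2]),np.sin(v[2]);return np.concatenate([onz(K,W,uv,p[2]/1e3)[:2]-v[:2]-np.array([c*p[0]-s*p[1],s*p[0]+c*p[1]])/1e3 for W,uv,p in L])
for l in(L[:3],L[3:],L,L+H):
    r=least_squares(f,[.57,.134,-.29],args=(l,)).x;print(r[:2],np.degrees(r[2]),'\n',f(r,l).reshape(-1,2)*1e3)
c,s=np.cos(r[2]),np.sin(r[2]);R=np.array([[c,-s],[s,c]]);np.save('hold.npy',r)
for W,uv in((W2,a(232,166)),(W3,b(289,152))): print('stop',R.T@(onz(K,W,uv,.042)[:2]-r[:2]))
print(tri(ray(K,W2,a(97.5,227)),ray(K,W3,b(144,206))))
o=telemetry.get_obs();t=np.array(o['tool_pos'][:2]);print('tcp',R.T@(t-r[:2]))
im=cv2.imread('pics/w3.png')
for v in(100,200,300,340):
    g=np.abs(np.diff(cv2.GaussianBlur(im,(3,3),0)[v,:,0].astype(float)));e=[265+g[265:310].argmax(),355+g[355:400].argmax()]
    print(v,e,[R.T@(onz(K,W3,(x+.5,v),.267)[:2]-r[:2]) for x in e])
E
```

```text
[0.5744 0.1345] -16.798563463128886 
 [[ 0.6377 -0.1909]
 [-1.0022 -1.0132]
 [ 0.3645  1.2041]]
[0.5766 0.1334] -16.64400182840157 
 [[ 0.1427  0.2389]
 [-1.4149 -1.0884]
 [ 1.2722  0.8495]]
[0.5755 0.1339] -16.702770330549146 
 [[-0.2418  0.405 ]
 [-1.9434 -0.6223]
 [-0.8808  1.6866]
 [ 1.0899 -0.2742]
 [-0.43   -1.4757]
 [ 2.4061  0.2806]]
[0.5754 0.1344] -16.792196508481197 
 [[-0.3581 -0.0991]
 [-2.0021 -0.935 ]
 [-0.6556  1.2884]
 [ 0.9737 -0.7782]
 [-0.4887 -1.7884]
 [ 2.5738 -0.3089]
 [ 0.4562  1.8293]
 [-0.4991  0.7917]]
stop [0.0074 0.0853]
stop [-0.0036  0.0836]
(array([0.5488, 0.2063, 0.0769]), [np.float64(0.0006320432001064902), np.float64(0.0006320432001065636)])
tcp [ 0.109  -0.0446]
100 [np.int64(265), np.int64(381)] [array([0.0875, 0.037 ]), array([0.1256, 0.0368])]
200 [np.int64(282), np.int64(377)] [array([0.0916, 0.0037]), array([0.1254, 0.0035])]
300 [np.int64(282), np.int64(378)] [array([ 0.0899, -0.0355]), array([ 0.1271, -0.0357])]
340 [np.int64(288), np.int64(372)] [array([ 0.0916, -0.0532]), array([ 0.1252, -0.0534])]
```

Request:
play_rows(
  translation=[
    [0.003,-0.015,0],
    [0.005,-0.028,0],
    [0.007,-0.03,0],
    [0.005,-0.025,0],
    [0.0028,-0.011,0],
    [0,0,0],
    [0,0,0.02],
    [0,0,0.04],
    [0,0,0.04],
    [0,0,0.04],
    [0,0,0.03],
    [0,0,0.015],
    [0,0,0],
    [0,0,0],
  ],
  turn=[
    [0,0,-0.2],
    [0,0,0],
    [0,0,0],
    [0,0,0],
    [0,0,0],
    [0,0,0],
    [0,0,0],
    [0,0,0],
    [0,0,0],
    [0,0,0],
    [0,0,0],
    [0,0,0],
    [0,0,0],
    [0,0,0],
  ],
  fingers=[0.3,0.3,0.3,0.3,0.3,0.3,0.3,0.3,0.3,0.3,0.3,0.3,0.3,0.3],
)

```text
clock: 10.12
tool_pos: [0.5706, 0.1138, 0.0644]
eef_rot: [[0.292, 0.956, 0.001], [0.956, -0.292, 0.0], [0.001, 0.001, -1.0]]
wrist_force: [-0.7, -0.1, -2.8]
finger_gap: 0.0326
grasp_force: 40.9
```

```bash
python3 - <<'E'
from hold import *
r=np.load('hold.npy');c,s=np.cos(r[2]),np.sin(r[2]);R=np.array([[c,-s],[s,c]])
o,im=cap('wrist','w4.png');print(o['tool_pos'],R.T@(np.array(o['tool_pos'][:2])-r[:2]),np.round(o['wrist_force'],2))
cv2.imwrite('pics/w4c.png',cv2.resize(im[:,120:540,::-1],None,fx=1.25,fy=1.25,interpolation=2))
E
```

```text
[0.5706 0.1138 0.0644] [ 0.0013 -0.0211] [-0.69 -0.07 -2.82]
```

View pics/w4c.png

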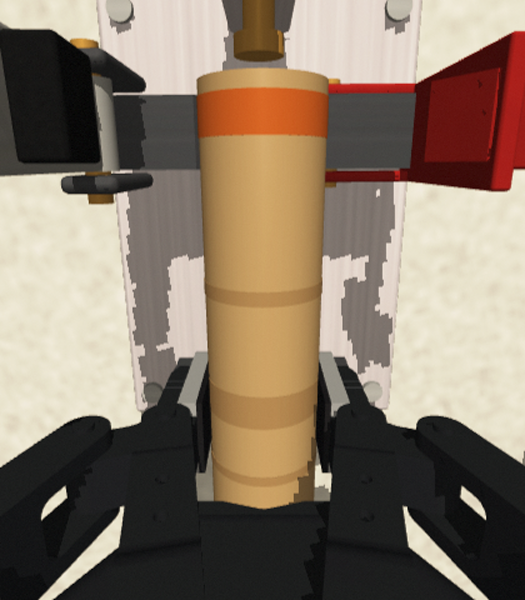

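The core is over both Vs with its end (262,75) about 12 mm short of the stop flange (259,45). The stop lies about 1 mm to the left and the holder is turned about 0.3° from the tool, so I'm correcting both and lowering.

Request:
play_rows(
  translation=[
    [0,-0.0009,0],
    [0,0,0.01],
    [0,0,0.008],
    [0,0,0.005],
    [0,0,0.002],
    [0,0,0.001],
    [0,0,0.001],
    [0,0,0],
    [0,0,0],
  ],
  turn=[
    [0,0,-0.3],
    [0,0,0],
    [0,0,0],
    [0,0,0],
    [0,0,0],
    [0,0,0],
    [0,0,0],
    [0,0,0],
    [0,0,0],
  ],
  fingers=[0.3,0.3,0.3,0.3,0.3,0.3,0.3,0.3,0.3],
)

```text
clock: 11.3
tool_pos: [0.5691, 0.1141, 0.0364]
eef_rot: [[0.287, 0.958, 0.0], [0.958, -0.287, 0.0], [0.0, 0.0, -1.0]]
wrist_force: [0.4, 1.1, -3.8]
finger_gap: 0.0328
grasp_force: 40.9
```

Request:
play_rows(
  translation=[
    [0,0,0.001],
    [0,0,0.001],
    [0,0,0],
    [0,0,0],
  ],
  turn=[
    [0,0,0],
    [0,0,0],
    [0,0,0],
    [0,0,0],
  ],
  fingers=[0.3,0.3,0.3,0.3],
)

```text
clock: 11.8
tool_pos: [0.5691, 0.114, 0.0343]
eef_rot: [[0.287, 0.958, 0.0], [0.958, -0.287, -0.0], [-0.0, 0.0, -1.0]]
wrist_force: [0.3, -0.0, -3.3]
finger_gap: 0.0327
grasp_force: 40.9
```

Request:
play_rows(
  translation=[
    [0,0,0.0006],
    [0,0,0.0006],
    [0,0,0],
    [0,0,0],
  ],
  turn=[
    [0,0,0],
    [0,0,0],
    [0,0,0],
    [0,0,0],
  ],
  fingers=[0.3,0.3,0.3,0.3],
)

```text
clock: 12.3
tool_pos: [0.5692, 0.114, 0.0332]
eef_rot: [[0.287, 0.958, 0.0], [0.958, -0.287, 0.0], [0.0, 0.0, -1.0]]
wrist_force: [0.9, -0.9, -2.3]
finger_gap: 0.0328
grasp_force: 41.1
```

Request:
play_rows(
  translation=[
    [0,0,0.0004],
    [0,0,0],
    [0,0,0],
  ],
  turn=[
    [0,0,0],
    [0,0,0],
    [0,0,0],
  ],
  fingers=[0.3,0.3,0.3],
)

```text
clock: 12.68
tool_pos: [0.5693, 0.114, 0.033]
eef_rot: [[0.287, 0.958, 0.001], [0.958, -0.287, 0.0], [0.0, 0.001, -1.0]]
wrist_force: [1.9, -1.2, 0.5]
finger_gap: 0.033
grasp_force: 41.4
```

Request:
play_rows(
  translation=[
    [0,0.0003,0],
    [0,0,0.0003],
    [0,0,0],
    [0,0,0],
  ],
  turn=[
    [0,0,0],
    [0,0,0],
    [0,0,0],
    [0,0,0],
  ],
  fingers=[0.3,0.3,0.3,0.3],
)

```text
clock: 13.18
tool_pos: [0.5696, 0.114, 0.0326]
eef_rot: [[0.287, 0.958, 0.001], [0.958, -0.287, 0.0], [0.0, 0.001, -1.0]]
wrist_force: [3.1, -1.9, 4.0]
finger_gap: 0.0328
grasp_force: 41.7
```

```bash
python3 -c "
from hold import *
o=telemetry.get_obs();print({k:np.round(o[k],4) for k in('tool_pos','wrist_force','torque')})
R=np.array(o['eef_rot']);print('tool frame',R.T@o['wrist_force'],R.T@o['torque'])"
```

```text
{'tool_pos': array([0.5696, 0.114 , 0.0326]), 'wrist_force': array([ 3.1487, -1.922 ,  3.965 ]), 'torque': array([-0.1113, -0.4612, -0.0447])}
tool frame [-0.936   3.5702 -3.9633] [-0.4737  0.0258  0.0446]
```

Request:
play_rows(
  translation=[
    [0,0.0005,0],
    [0,0,0],
    [0,0,0],
  ],
  turn=[
    [0,0,0],
    [0,0,0],
    [0,0,0],
  ],
  fingers=[0.3,0.3,0.3],
)

```text
clock: 13.55
tool_pos: [0.5697, 0.1139, 0.0325]
eef_rot: [[0.287, 0.958, -0.0], [0.958, -0.287, 0.0], [0.0, -0.0, -1.0]]
wrist_force: [1.1, -0.0, 5.2]
finger_gap: 0.0328
grasp_force: 41.8
```

```bash
cat > st.py <<'E'
from hold import *
o=telemetry.get_obs();R=np.array(o['eef_rot']);print(np.round(o['tool_pos'],4),'tool frame',R.T@o['wrist_force'],R.T@o['torque'])
E
python3 st.py
```

```text
[0.5697 0.1139 0.0325] tool frame [ 0.2658  1.0276 -5.1882] [-0.0389  0.0377  0.0768]
```

Request:
play_rows(
  translation=[
    [0,0.0001,-0.0004],
    [0.001,0,0],
    [0.002,0,0],
    [0.002,0,0],
    [0.002,0,0],
    [0.001,0,0],
    [0,0,0],
  ],
  turn=[
    [0,0,0],
    [0,0,0],
    [0,0,0],
    [0,0,0],
    [0,0,0],
    [0,0,0],
    [0,0,0],
  ],
  fingers=[0.3,0.3,0.3,0.3,0.3,0.3,0.3],
)

```text
clock: 14.42
tool_pos: [0.5721, 0.1217, 0.0326]
eef_rot: [[0.287, 0.958, -0.0], [0.958, -0.287, 0.0], [0.0, -0.0, -1.0]]
wrist_force: [0.1, 1.5, -2.4]
finger_gap: 0.0327
grasp_force: 41.1
```

```bash
python3 st.py; python3 -c "
from hold import *
o,im=cap('wrist','w5.png')
cv2.imwrite('pics/w5c.png',cv2.resize(im[0:120,260:400,::-1],None,fx=5,fy=5,interpolation=2))"
```

```text
[0.5721 0.1217 0.0326] tool frame [ 1.4668 -0.3087  2.4067] [0.0537 0.1302 0.0893]
```

View pics/w5c.png

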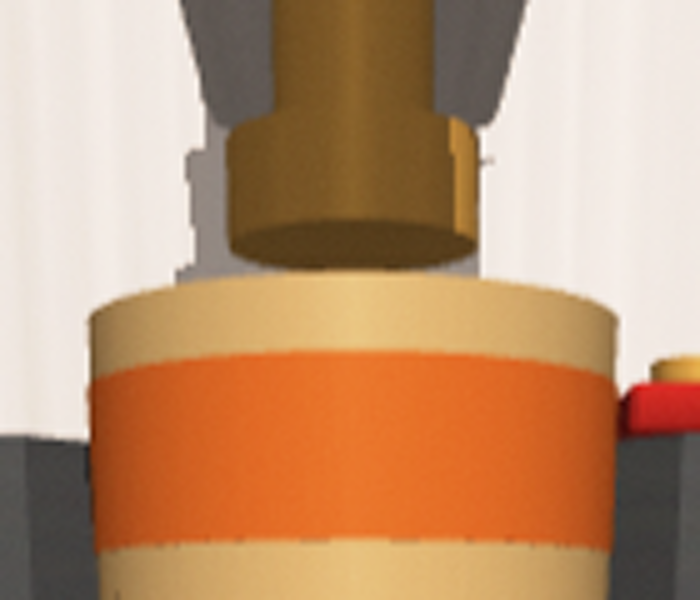

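The stop face is 17 px ahead of the core end (about 5 mm), and the core is centred on the stop.

Request:
play_rows(
  translation=[
    [0.001,0,0.0001],
    [0.001,0,0],
    [0.001,0,0],
    [0.0005,0,0],
    [0,0,0],
  ],
  turn=[
    [0,0,0],
    [0,0,0],
    [0,0,0],
    [0,0,0],
    [0,0,0],
  ],
  fingers=[0.3,0.3,0.3,0.3,0.3],
)

```text
clock: 15.1
tool_pos: [0.5732, 0.1249, 0.0327]
eef_rot: [[0.287, 0.958, -0.0], [0.958, -0.287, 0.0], [0.0, -0.0, -1.0]]
wrist_force: [-3.1, -0.6, -1.9]
finger_gap: 0.0329
grasp_force: 41.2
```

```bash
python3 st.py; cat > gap.py <<'E'
from hold import *
o,im=cap('wrist');K,W=cam('wrist',o)
# row profile at columns just inside the flange sides: find core silhouette end and flange face at z=.05
hsv=cv2.cvtColor(im,cv2.COLOR_RGB2HSV);m=cv2.inRange(hsv,(9,60,40),(26,255,255))
for u in(308,316,330,344,352): print(u,hsv[30:80:2,u,2].tolist())
cv2.imwrite('pics/w6c.png',cv2.resize(im[0:120,260:400,::-1],None,fx=5,fy=5,interpolation=2))
E
python3 gap.py
```

```text
[0.5732 0.1249 0.0327] tool frame [-1.4793 -2.7611  1.9208] [ 0.373  -0.1047 -0.0624]
308 [97, 94, 96, 140, 107, 107, 108, 106, 108, 107, 108, 107, 121, 217, 218, 217, 217, 217, 217, 217, 220, 226, 225, 225, 226]
316 [108, 108, 111, 118, 120, 119, 120, 119, 119, 120, 120, 120, 162, 226, 225, 225, 226, 225, 226, 226, 229, 229, 230, 230, 230]
330 [141, 140, 137, 136, 138, 139, 138, 137, 138, 138, 138, 137, 204, 234, 234, 234, 234, 234, 234, 234, 235, 235, 235, 236, 236]
344 [104, 105, 110, 122, 120, 121, 122, 121, 120, 121, 119, 121, 163, 228, 227, 228, 228, 228, 228, 228, 230, 232, 232, 232, 231]
352 [93, 92, 94, 155, 170, 171, 171, 171, 170, 169, 169, 169, 175, 223, 225, 223, 223, 223, 222, 224, 227, 229, 228, 228, 229]
```

Request:
play_rows(
  translation=[
    [0,-0.0003,0],
    [0.0004,0,0],
    [0,0,0],
    [0,0,0],
  ],
  turn=[
    [0,0,0],
    [0,0,0],
    [0,0,0],
    [0,0,0],
  ],
  fingers=[0.3,0.3,0.3,0.3],
)

```text
clock: 15.65
tool_pos: [0.5731, 0.1253, 0.0327]
eef_rot: [[0.287, 0.958, 0.0], [0.958, -0.287, 0.0], [0.0, 0.0, -1.0]]
wrist_force: [0.8, -0.7, -3.6]
finger_gap: 0.0325
grasp_force: 41.1
```

```bash
python3 st.py
```

```text
[0.5731 0.1253 0.0327] tool frame [-0.44    0.9735  3.6237] [-0.2087 -0.0101  0.1259]
```

Request:
play_rows(
  translation=[
    [0.0004,0,0.0002],
    [0,0,0],
    [0,0,0],
  ],
  turn=[
    [0,0,0],
    [0,0,0],
    [0,0,0],
  ],
  fingers=[0.3,0.3,0.3],
)

```text
clock: 16.02
tool_pos: [0.5732, 0.1256, 0.0326]
eef_rot: [[0.287, 0.958, 0.0], [0.958, -0.287, -0.0], [-0.0, 0.0, -1.0]]
wrist_force: [1.1, -1.4, -2.8]
finger_gap: 0.0329
grasp_force: 41.1
```

```bash
python3 st.py
```

```text
[0.5732 0.1256 0.0326] tool frame [-1.0388  1.4098  2.784 ] [-0.2286 -0.2432  0.1055]
```

Request:
play_rows(
  translation=[
    [0.0003,0,0],
    [0,0,0],
    [0,0,0],
  ],
  turn=[
    [0,0,0],
    [0,0,0],
    [0,0,0],
  ],
  fingers=[0.3,0.3,0.3],
)

```text
clock: 16.4
tool_pos: [0.5733, 0.1259, 0.0326]
eef_rot: [[0.287, 0.958, 0.0], [0.958, -0.287, 0.0], [0.0, 0.0, -1.0]]
wrist_force: [0.9, -1.6, -1.0]
finger_gap: 0.0327
grasp_force: 41.1
```

```bash
python3 st.py
```

```text
[0.5733 0.1259 0.0326] tool frame [-1.3085  1.3626  0.9846] [-0.2901 -0.2485  0.0901]
```

Request:
play_rows(
  translation=[
    [0.0003,0,0],
    [0,0,0],
    [0,0,0],
  ],
  turn=[
    [0,0,0],
    [0,0,0],
    [0,0,0],
  ],
  fingers=[0.3,0.3,0.3],
)

```text
clock: 16.77
tool_pos: [0.5734, 0.1261, 0.0326]
eef_rot: [[0.287, 0.958, 0.0], [0.958, -0.287, -0.0], [-0.0, 0.0, -1.0]]
wrist_force: [1.5, -3.0, -0.2]
finger_gap: 0.0326
grasp_force: 41.2
```

```bash
python3 st.py
```

```text
[0.5734 0.1261 0.0326] tool frame [-2.4342  2.2659  0.1923] [-0.2837 -0.5341  0.1756]
```

Request:
play_rows(
  translation=[
    [0.0003,0,0],
    [0,0,0],
    [0,0,0],
  ],
  turn=[
    [0,0,0],
    [0,0,0],
    [0,0,0],
  ],
  fingers=[0.3,0.3,0.3],
)

```text
clock: 17.15
tool_pos: [0.5734, 0.1262, 0.0326]
eef_rot: [[0.287, 0.958, -0.0], [0.958, -0.287, -0.001], [-0.001, 0.0, -1.0]]
wrist_force: [-0.2, -6.8, 1.0]
finger_gap: 0.0325
grasp_force: 41.3
```

```bash
python3 st.py; python3 gap.py
```

```text
[0.5734 0.1262 0.0326] tool frame [-6.6086  1.7404 -0.975 ] [-0.2722 -0.9564  0.0389]
308 [94, 94, 96, 96, 115, 148, 106, 108, 107, 107, 107, 106, 108, 218, 217, 216, 217, 218, 219, 217, 220, 225, 224, 226, 225]
316 [107, 103, 104, 105, 106, 120, 119, 120, 121, 120, 119, 119, 163, 226, 226, 226, 225, 225, 224, 224, 227, 229, 230, 229, 230]
330 [141, 140, 139, 140, 140, 138, 137, 138, 135, 138, 135, 136, 192, 234, 234, 235, 234, 235, 233, 234, 235, 236, 236, 235, 236]
344 [109, 108, 107, 106, 108, 120, 120, 119, 122, 122, 120, 121, 164, 228, 228, 227, 228, 227, 228, 228, 230, 231, 232, 231, 232]
352 [95, 94, 94, 96, 116, 155, 175, 173, 175, 175, 177, 175, 180, 225, 224, 224, 224, 223, 224, 224, 225, 229, 229, 228, 229]
```

The stop is felt: axial force rose from 2.4 to 6.6 N while the tool barely moved. Relieving that, then releasing slowly.

Request:
play_rows(
  translation=[
    [-0.0003,0.0002,0],
    [0,0,0],
    [0,0,0],
  ],
  turn=[
    [0,0,0],
    [0,0,0],
    [0,0,0],
  ],
  fingers=[0.3,0.3,0.3],
  grip_force=20,
)

```text
clock: 17.58
tool_pos: [0.5734, 0.1262, 0.0326]
eef_rot: [[0.287, 0.958, -0.0], [0.958, -0.287, -0.0], [-0.0, -0.0, -1.0]]
wrist_force: [-3.0, -4.6, 3.3]
finger_gap: 0.0331
grasp_force: 41.4
```

```bash
python3 st.py
```

```text
[0.5734 0.1262 0.0326] tool frame [-5.2646 -1.5601 -3.2707] [ 0.2187 -0.7875  0.0684]
```

Request:
play_rows(
  translation=[
    [0,-0.0001,0],
    [0,0,0],
    [0,0,0],
    [0,0,0],
    [0,0,0],
    [0,0,0],
    [0,0,0],
    [0,0,0],
    [0,0,0],
  ],
  turn=[
    [0,0,0],
    [0,0,0],
    [0,0,0],
    [0,0,0],
    [0,0,0],
    [0,0,0],
    [0,0,0],
    [0,0,0],
    [0,0,0],
  ],
  fingers=[0.26,0.23,0.2,0.17,0.1,0,-0.3,-0.3,-0.3],
)

```text
clock: 18.7
tool_pos: [0.5734, 0.1262, 0.0325]
eef_rot: [[0.287, 0.958, 0.0], [0.958, -0.287, 0.0], [0.0, 0.0, -1.0]]
wrist_force: [0.1, 0.3, -0.5]
finger_gap: 0.0554
grasp_force: 0.0
```

```bash
python3 st.py; python3 gap.py
```

```text
[0.5734 0.1262 0.0325] tool frame [0.2854 0.0097 0.5238] [ 0.0151 -0.0087  0.0171]
308 [99, 97, 94, 96, 108, 147, 119, 106, 107, 106, 108, 106, 107, 176, 217, 217, 217, 217, 217, 218, 218, 225, 225, 225, 226]
316 [106, 107, 106, 106, 105, 120, 121, 119, 118, 119, 119, 119, 146, 226, 224, 226, 224, 224, 224, 224, 227, 229, 229, 229, 230]
330 [140, 140, 142, 141, 139, 138, 136, 137, 136, 137, 138, 138, 192, 234, 234, 234, 234, 235, 233, 234, 236, 236, 235, 236, 236]
344 [107, 107, 108, 106, 106, 119, 120, 120, 121, 123, 121, 121, 149, 228, 228, 228, 228, 229, 228, 228, 229, 232, 232, 232, 232]
352 [94, 96, 95, 95, 107, 152, 174, 175, 176, 173, 176, 175, 174, 224, 224, 225, 224, 223, 224, 224, 225, 228, 229, 228, 229]
```

View pics/w6c.png

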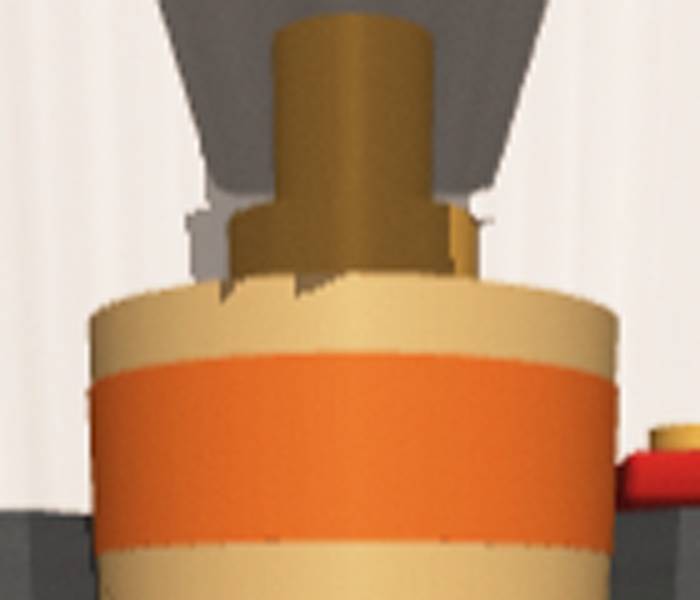

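The core end meets the brass flange (350,275) and the gripper has let go with no force left. Now I'll retreat upward and work out the strap angle from the earlier view.

Request:
play_rows(
  translation=[
    [0,0,-0.005],
    [0,0,-0.02],
    [0,0,-0.04],
    [0,0,-0.05],
    [0,0,-0.05],
    [0,0,-0.045],
    [0,0,-0.02],
    [0,0,0],
  ],
  turn=[
    [0,0,0],
    [0,0,0],
    [0,0,0],
    [0,0,0],
    [0,0,0],
    [0,0,0],
    [0,0,0],
    [0,0,0],
  ],
  fingers=[-0.3,-0.3,-0.3,-0.3,-0.3,1,1,1],
)

```text
clock: 19.75
tool_pos: [0.5736, 0.1263, 0.2639]
eef_rot: [[0.287, 0.958, 0.002], [0.958, -0.287, 0.0], [0.001, 0.002, -1.0]]
wrist_force: [-0.3, 0.8, -0.9]
finger_gap: 0.001
grasp_force: 0.0
```

```bash
python3 - <<'E'
from hold import *
m=vision.camera_model('wrist');K=np.array(m['camera_matrix']);HE=np.array(m['hand_eye'])
def WW(p,R):
    T=np.eye(4);T[:3,:3]=R;T[:3,3]=p;return T@HE
W2=WW([.4571,.1253,.2491],[[.295,.956,.001],[.956,-.295,0],[0,.001,-1]])
W3=WW([.667,.0601,.2484],[[.2949,.9555,-.0002],[.9555,-.2949,.0001],[0,-.0002,-1]])
t=np.radians(-16.75);R=np.array([[np.cos(t),-np.sin(t),0],[np.sin(t),np.cos(t),0],[0,0,1]]);og=np.array([.5754,.1342,0])
def py(W,uv,y):
    c,d=ray(K,W,uv);c=R.T@(c-og);d=R.T@d;return c+d*(y-c[1])/d[1]
a=lambda x,y:(370+x/2.55,y/2.55)
for p,y in(((222,127),.072),((216,240),.048),((219,183),.06)):
    q=py(W2,a(*p),y);print(q,np.hypot(q[0]+.046,q[2]-.076),np.arctan2(q[2]-.076,q[0]+.046))
o,im=cap('wrist','w7.png');W=cam('wrist',o)[1];print(o['tool_pos'],R.T@(np.array(o['tool_pos'])-og))
hsv=cv2.cvtColor(im,cv2.COLOR_RGB2HSV)
# core check: tan blob in view
mm=cv2.morphologyEx(cv2.inRange(hsv,(8,60,60),(26,255,255)),cv2.MORPH_OPEN,np.ones((5,5)))
for c in sorted(cv2.findContours(mm,0,2)[0],key=cv2.contourArea)[::-1][:3]:
    rr=cv2.minAreaRect(c);print(cv2.contourArea(c),rr,[(R.T@(onz(K,W,p,.05)-og))[:2] for p in cv2.boxPoints(rr)])
# strap profile: predicted tip pixel for several angles
for th in(1.5,1.6,1.7,1.8):
    print(th,proj(K,W,R@np.array([-.046+.096*np.cos(th),.06,.076+.096*np.sin(th)])+og))
ys,xs=np.mgrid[0:480,0:640];v=int(proj(K,W,R@np.array([-.055,.06,.17])+og)[1]);print(v,[(u,hsv[v,u,2]) for u in range(120,300,6)])
E
```

```text
[-0.0403  0.072   0.1742] 0.09838959857724243 1.5130677664893533
[-0.0432  0.048   0.1854] 0.10943944602501818 1.54480628336257
[-0.0417  0.06    0.1797] 0.1038082676502412 1.5294965134858525
[0.5736 0.1263 0.2639] [ 0.0006 -0.0081  0.2639]
5582.0 ((329.5, 181.0), (182.0, 35.0), 90.0) [array([-0.0173,  0.1004]), array([0.0156, 0.1005]), array([ 0.0184, -0.0831]), array([-0.0195, -0.0831])]
209.5 ((329.5, 58.0), (20.0, 11.0), 90.0) [array([-0.0059,  0.136 ]), array([0.0041, 0.136 ]), array([0.0042, 0.1194]), array([-0.006 ,  0.1194])]
20.0 ((277.5, 111.0), (4.0, 5.0), 90.0) [array([-0.0527,  0.0835]), array([-0.0479,  0.0836]), array([-0.048,  0.08 ]), array([-0.0528,  0.0799])]
1.5 [269.3174 136.7332]
1.6 [254.2478 136.7022]
1.7 [239.5608 136.648 ]
1.8 [225.5752 136.5721]
136 [(120, np.uint8(200)), (126, np.uint8(201)), (132, np.uint8(207)), (138, np.uint8(196)), (144, np.uint8(195)), (150, np.uint8(200)), (156, np.uint8(195)), (162, np.uint8(205)), (168, np.uint8(202)), (174, np.uint8(197)), (180, np.uint8(196)), (186, np.uint8(192)), (192, np.uint8(195)), (198, np.uint8(197)), (204, np.uint8(185)), (210, np.uint8(194)), (216, np.uint8(203)), (222, np.uint8(204)), (228, np.uint8(197)), (234, np.uint8(204)), (240, np.uint8(193)), (246, np.uint8(188)), (252, np.uint8(184)), (258, np.uint8(188)), (264, np.uint8(147)), (270, np.uint8(117)), (276, np.uint8(48)), (282, np.uint8(16)), (288, np.uint8(14)), (294, np.uint8(53))]
```

The core still reads seated at x ≈ 0. The strap stands at about 1.53 rad. I'll move the shut fingers to its outer side.

Request:
play_rows(
  translation=[
    [0.017,-0.0213,0],
    [0.017,-0.0213,0],
    [0.017,-0.0213,0],
    [0.017,-0.0213,0],
    [0,0,0],
    [0,0,0.04],
    [0,0,0.04],
    [0,0,0.033],
    [0,0,0],
    [0,0.01,0],
    [0,0,0],
  ],
  turn=[
    [0,0,0],
    [0,0,0],
    [0,0,0],
    [0,0,0],
    [0,0,0],
    [0,0,0],
    [0,0,0],
    [0,0,0],
    [0,0,0],
    [0,0,0],
    [0,0,0],
  ],
  fingers=[1,1,1,1,1,1,1,1,1,1,1],
)

```text
clock: 21.18
tool_pos: [0.5222, 0.2127, 0.151]
eef_rot: [[0.288, 0.958, 0.002], [0.958, -0.288, 0.001], [0.001, 0.002, -1.0]]
wrist_force: [0.0, 0.2, 0.4]
finger_gap: 0.0001
grasp_force: 0.0
```

```bash
cat > hp.py <<'E'
from hold import *
t=np.radians(-16.75);R=np.array([[np.cos(t),-np.sin(t),0],[np.sin(t),np.cos(t),0],[0,0,1]]);og=np.array([.5754,.1342,0])
o=telemetry.get_obs();E=np.array(o['eef_rot']);print('holder',R.T@(np.array(o['tool_pos'])-og),'F',R.T@o['wrist_force'],'T',R.T@o['torque'],'axes',(R.T@E).round(3).tolist())
E
python3 hp.py
```

```text
holder [-0.0736  0.0599  0.151 ] F [-0.0412  0.208   0.3981] T [ 0.0197  0.0271 -0.0317] axes [[-0.001, 1.0, 0.002], [1.0, 0.0, 0.001], [0.001, 0.002, -1.0]]
```

Request:
play_rows(
  translation=[
    [0,0.005,0],
    [0,0.005,0],
    [0,0.013,0.0015],
    [0,0.013,0.002],
    [0,0.0115,0.0055],
    [0,0.0115,0.0066],
    [0,0.009,0.009],
    [0,0.0086,0.0103],
    [0,0,0],
    [0,0,0],
  ],
  turn=[
    [0,0,0],
    [0,0,0],
    [0,0,0],
    [0,0,0],
    [0,0,0],
    [0,0,0],
    [0,0,0],
    [0,0,0],
    [0,0,0],
    [0,0,0],
  ],
  fingers=[1,1,1,1,1,1,1,1,1,1],
)

```text
clock: 22.42
tool_pos: [0.5942, 0.191, 0.1146]
eef_rot: [[0.287, 0.958, -0.0], [0.958, -0.287, -0.0], [-0.0, -0.0, -1.0]]
wrist_force: [0.2, -0.3, -0.4]
finger_gap: -0.0002
grasp_force: 0.0
```

```bash
python3 hp.py; python3 - <<'E'
from hold import *
t=np.radians(-16.75);R=np.array([[np.cos(t),-np.sin(t),0],[np.sin(t),np.cos(t),0],[0,0,1]]);og=np.array([.5754,.1342,0])
K,W=cam('side');im=cap('side','s2.png')[1];K2,W2=cam('scene');im2=cap('scene','sc2.png')[1]
for th in(1.5,.9,.7,.5,.3): 
    p=R@np.array([-.046+.096*np.cos(th),.06,.076+.096*np.sin(th)])+og;print(th,proj(K,W,p).round(1),proj(K2,W2,p).round(1))
a=cv2.imread('pics/side0.png').astype(int);d=np.abs(a-im[:,:,::-1]).max(2)
p=proj(K,W,R@np.array([-.046,.06,.12])+og).round().astype(int);print(p,'diff at old strap',d[p[1]-8:p[1]+9:4,p[0]-8:p[0]+9:4].tolist())
E
```

```text
holder [0.0016 0.0598 0.1146] F [ 0.2297 -0.2366 -0.4421] T [-0.0149  0.0181  0.0155] axes [[-0.001, 1.0, -0.0], [1.0, 0.001, -0.0], [-0.0, -0.0, -1.0]]
1.5 [196.6 287.9] [440.1 199.1]
0.9 [181.4 284.7] [440.6 221.1]
0.7 [178.3 288. ] [440.2 229.5]
0.5 [176.4 293.1] [439.6 237.9]
0.3 [175.7 299.7] [438.8 245.7]
[203 317] diff at old strap [[4, 89, 89, 74, 7], [9, 67, 81, 84, 8], [11, 44, 76, 82, 3], [53, 30, 62, 16, 67], [22, 41, 45, 13, 34]]
```

Request:
play_rows(
  translation=[
    [0,0.005,0.008],
    [0,0.0045,0.008],
    [0,0.003,0.006],
    [0,0.002,0.003],
    [0,0.003,0.003],
    [0,0,0],
    [0,0,0],
  ],
  turn=[
    [0,0,0],
    [0,0,0],
    [0,0,0],
    [0,0,0],
    [0,0,0],
    [0,0,0],
    [0,0,0],
  ],
  fingers=[1,1,1,1,1,1,1],
)

```text
clock: 23.4
tool_pos: [0.6111, 0.1859, 0.0866]
eef_rot: [[0.287, 0.958, 0.0], [0.958, -0.287, -0.0], [-0.0, 0.0, -1.0]]
wrist_force: [0.1, -0.3, 0.6]
finger_gap: 0.0
grasp_force: 0.0
```

```bash
python3 hp.py
```

```text
holder [0.0193 0.0598 0.0866] F [ 0.1484 -0.2491  0.5541] T [-0.032  -0.0083 -0.0291] axes [[-0.001, 1.0, 0.0], [1.0, 0.001, -0.0], [-0.0, 0.0, -1.0]]
```

Now I'll press down in small steps.

Request:
play_rows(
  translation=[
    [0,0.0005,0.002],
    [0,0,0.0015],
    [0,0,0.001],
    [0,0,0],
    [0,0,0],
  ],
  turn=[
    [0,0,0],
    [0,0,0],
    [0,0,0],
    [0,0,0],
    [0,0,0],
  ],
  fingers=[1,1,1,1,1],
)

```text
clock: 24.02
tool_pos: [0.6118, 0.1857, 0.0824]
eef_rot: [[0.287, 0.958, 0.001], [0.958, -0.287, 0.0], [0.0, 0.001, -1.0]]
wrist_force: [1.3, -0.8, 4.0]
finger_gap: -0.0
grasp_force: 2.3
```

Request:
play_rows(
  translation=[
    [0,0,0.001],
    [0,0,0.0005],
    [0,0,0],
    [0,0,0],
  ],
  turn=[
    [0,0,0],
    [0,0,0],
    [0,0,0],
    [0,0,0],
  ],
  fingers=[1,1,1,1],
)

```text
clock: 24.52
tool_pos: [0.6118, 0.1857, 0.0809]
eef_rot: [[0.287, 0.958, 0.001], [0.958, -0.287, 0.0], [0.0, 0.001, -1.0]]
wrist_force: [0.8, -0.4, 5.8]
finger_gap: 0.0001
grasp_force: 2.8
```

Request:
play_rows(
  translation=[
    [0,0,0.0008],
    [0,0,0],
    [0,0,0],
  ],
  turn=[
    [0,0,0],
    [0,0,0],
    [0,0,0],
  ],
  fingers=[1,1,1],
)

```text
clock: 24.9
tool_pos: [0.6119, 0.1857, 0.0803]
eef_rot: [[0.287, 0.958, 0.001], [0.958, -0.287, 0.0], [0.0, 0.001, -1.0]]
wrist_force: [0.7, -0.4, 6.4]
finger_gap: -0.0002
grasp_force: 3.0
```

Request:
play_rows(
  translation=[
    [0,0,0.0008],
    [0,0,0.0004],
    [0,0,0],
    [0,0,0],
  ],
  turn=[
    [0,0,0],
    [0,0,0],
    [0,0,0],
    [0,0,0],
  ],
  fingers=[1,1,1,1],
)

```text
clock: 25.4
tool_pos: [0.612, 0.1857, 0.0792]
eef_rot: [[0.287, 0.958, 0.001], [0.958, -0.287, 0.0], [0.0, 0.001, -1.0]]
wrist_force: [-0.0, -1.6, 7.2]
finger_gap: 0.0004
grasp_force: 3.8
```

Request:
play_rows(
  translation=[
    [0,0,0.0006],
    [0,0,0],
    [0,0,0],
  ],
  turn=[
    [0,0,0],
    [0,0,0],
    [0,0,0],
  ],
  fingers=[1,1,1],
)

```text
clock: 25.78
tool_pos: [0.612, 0.1857, 0.0787]
eef_rot: [[0.287, 0.958, 0.001], [0.958, -0.287, 0.0], [0.0, 0.001, -1.0]]
wrist_force: [0.4, -1.5, 8.7]
finger_gap: -0.0003
grasp_force: 4.2
```

Request:
play_rows(
  translation=[
    [0,0,0.0004],
    [0,0,0],
    [0,0,0],
  ],
  turn=[
    [0,0,0],
    [0,0,0],
    [0,0,0],
  ],
  fingers=[1,1,1],
)

```text
clock: 26.15
tool_pos: [0.612, 0.1857, 0.0784]
eef_rot: [[0.287, 0.958, 0.001], [0.958, -0.287, 0.0], [0.0, 0.001, -1.0]]
wrist_force: [-0.2, -0.6, 9.1]
finger_gap: 0.0001
grasp_force: 4.7
```

```bash
cat > red.py <<'E'
from hold import *
def red(im):
    h=cv2.cvtColor(im,cv2.COLOR_RGB2HSV);return cv2.inRange(h,(0,150,50),(4,255,255))|cv2.inRange(h,(174,150,50),(180,255,255))
def c(im,b):
    m=red(im)[b[1]:b[3],b[0]:b[2]];ys,xs=np.nonzero(m);return len(xs),round(xs.mean()+b[0],2),round(ys.mean()+b[1],2),xs.min()+b[0],xs.max()+b[0]
s0=cv2.imread('pics/side0.png')[:,:,::-1].copy();sc0=cv2.imread('pics/scene0.png')[:,:,::-1].copy()
B=(150,280,200,340);C=(420,235,455,285)
print('side0',c(s0,B),'now',c(cap('side')[1],B));print('scene0',c(sc0,C),'now',c(cap('scene')[1],C))
o,im=cap('wrist','wr%d.png'%int(o0*1000) if (o0:=telemetry.get_obs()['clock']) else None);print('wrist',c(im,(330,100,640,480)))
E
python3 red.py
```

```text
side0 (256, np.float64(173.45), np.float64(307.53), np.int64(165), np.int64(182)) now (183, np.float64(169.42), np.float64(309.48), np.int64(164), np.int64(175))
scene0 (324, np.float64(437.5), np.float64(262.35), np.int64(429), np.int64(447)) now (295, np.float64(437.1), np.float64(264.18), np.int64(428), np.int64(446))
wrist (6405, np.float64(424.49), np.float64(288.14), np.int64(330), np.int64(478))
```

Request:
play_rows(
  translation=[
    [0,0,0.0004],
    [0,0,0],
    [0,0,0],
  ],
  turn=[
    [0,0,0],
    [0,0,0],
    [0,0,0],
  ],
  fingers=[1,1,1],
)

```text
clock: 26.68
tool_pos: [0.612, 0.1857, 0.078]
eef_rot: [[0.287, 0.958, 0.001], [0.958, -0.287, 0.0], [0.001, 0.001, -1.0]]
wrist_force: [0.9, -0.4, 8.9]
finger_gap: 0.0
grasp_force: 4.3
```

```bash
python3 red.py
```

```text
side0 (256, np.float64(173.45), np.float64(307.53), np.int64(165), np.int64(182)) now (154, np.float64(170.25), np.float64(310.01), np.int64(165), np.int64(175))
scene0 (324, np.float64(437.5), np.float64(262.35), np.int64(429), np.int64(447)) now (335, np.float64(437.47), np.float64(262.41), np.int64(429), np.int64(447))
wrist (5263, np.float64(415.7), np.float64(292.2), np.int64(331), np.int64(465))
```

The catch has snapped back: its scene centroid row went from 264.2 to 262.4, against 262.35 at rest. Releasing upward.

Request:
play_rows(
  translation=[
    [0,0,-0.002],
    [0,0,-0.005],
    [0,0,-0.02],
    [0,0,-0.04],
    [0,0,-0.05],
    [0,0,-0.03],
    [0,0,0],
    [0,0,0],
  ],
  turn=[
    [0,0,0],
    [0,0,0],
    [0,0,0],
    [0,0,0],
    [0,0,0],
    [0,0,0],
    [0,0,0],
    [0,0,0],
  ],
  fingers=[1,1,1,1,1,1,1,1],
)

```text
clock: 27.82
tool_pos: [0.6113, 0.1857, 0.2241]
eef_rot: [[0.287, 0.958, -0.0], [0.958, -0.287, -0.0], [-0.0, -0.0, -1.0]]
wrist_force: [-0.7, -0.1, 0.2]
finger_gap: -0.0002
grasp_force: 0.0
```

```bash
python3 red.py; python3 hp.py; python3 - <<'E'
from hold import *
t=np.radians(-16.75);R=np.array([[np.cos(t),-np.sin(t),0],[np.sin(t),np.cos(t),0],[0,0,1]]);og=np.array([.5754,.1342,0])
im=cap('scene','sc3.png')[1];K,W=cam('scene')
for n,p in dict(tip_closed=(.05,.06,.076),tip10=(-.046+.0955*1,.06,.086)).items(): print(n,proj(K,W,R@np.array(p)+og))
o,w=cap('wrist','w9.png');K,W=cam('wrist',o)
h=cv2.cvtColor(w,cv2.COLOR_RGB2HSV);m=cv2.morphologyEx(cv2.inRange(h,(3,180,90),(13,255,255)),cv2.MORPH_OPEN,np.ones((3,3)))
for c in sorted(cv2.findContours(m,0,2)[0],key=cv2.contourArea)[::-1][:2]:
    r=cv2.boundingRect(c);print('orange',r,[(R.T@(onz(K,W,p,.06)-og))[:2].round(4) for p in((r[0],r[1]),(r[0]+r[2],r[1]+r[3]))])
# strap tip grey/red boundary
v=int(proj(K,W,R@np.array([.03,.06,.079])+og)[1]);u=proj(K,W,R@np.array([.05,.06,.079])+og);print(u,v,w[v,int(u[0])-20:int(u[0])+24:4].tolist())
E
```

```text
side0 (256, np.float64(173.45), np.float64(307.53), np.int64(165), np.int64(182)) now (228, np.float64(173.09), np.float64(306.18), np.int64(165), np.int64(181))
scene0 (324, np.float64(437.5), np.float64(262.35), np.int64(429), np.int64(447)) now (318, np.float64(437.51), np.float64(262.58), np.int64(429), np.int64(447))
wrist (1322, np.float64(375.16), np.float64(216.45), np.int64(332), np.int64(397))
holder [0.0195 0.0596 0.2232] F [-0.5322  0.0361 -0.5824] T [ 0.0017  0.0369 -0.0459] axes [[-0.001, 1.0, -0.001], [1.0, 0.001, -0.001], [-0.001, -0.001, -1.0]]
tip_closed [437.1927 255.8271]
tip10 [437.7766 252.6162]
orange (292, 193, 36, 10) [array([-0.015 ,  0.0792]), array([0.0164, 0.0704])]
[368.0441 219.8354] 219 [[141, 136, 123], [49, 47, 47], [50, 49, 47], [50, 50, 47], [73, 11, 10], [73, 15, 11], [74, 14, 11], [113, 18, 15], [125, 23, 18], [111, 19, 16], [114, 20, 17]]
```

```bash
python3 -c "
from bench import finish_job
print(finish_job())"
```

```text
the job is handed in; nothing more can be done
None
```

The job is handed in after about 28 s of robot time: the sandstone core is in both Vs against the brass stop, and the strap is closed under the red catch. The catch went back to its rest position and stayed there after the gripper lifted clear. I felt the stop at about 7 N. After I opened the gripper the contact was checked only by camera, so a gap of a few tenths of a millimetre is possible.

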